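# Pack the last texture stamp and close the carton

## Robot

A 6-joint arm with a two-finger parallel gripper is mounted at the origin on the work surface. World frame = base frame: x ahead of the robot, y to its left, z up, the work surface at z = 0. Lengths are in m, angles in rad, forces in N, time in s.
With the tool pointing down it reaches from about 0.325 to 0.9 m from the base axis. Payload 6.1 kg.
Tool frame: the origin (TCP) lies at the very end of the fingers, on their centre line; the grasp point (between the pads) lies 19 mm behind it; z points along the fingers, y is the line along which they close (so a half turn about z gives the same grasp; the last joint's range is limited). The gripper opens to 85 mm and grips with 20 to 120 N. Pads are 22 mm wide; open, the fingers measure 114 mm over their backs; the gripper's body (76 mm by 85 mm) begins 54 mm behind the grasp point. The pads swing forward as they close: fully open they stand 13 mm farther back than shut.
Start: joints at [-1.321, 0.22, 1.526, -0, 1.395, -0.126], TCP at [0.229, -0.581, 0.202] pointing down, gripper open.
Joint ranges: [-2.98, 2.98], [-0.91, 2.08], [0.09, 2.57], [-1.24, 4.39], [0.2, 2.65], [-2.68, 2.68]. Speed limits (rad/s): [2.57, 2.57, 3.01, 3.14, 3.14, 3.14].

## Interface

Orientations are given as a unit quaternion [x, y, z, w].
In Python, from workcell import telemetry, vision, workorder gives the robot as it stands.
- The arm moves only by the tool step_arm, never from a script. Its argument "steps" is a list of rows, each a list of 7 numbers: the closure, from 0 (fully open) to 1 (shut), then the shift along the world's x, y, z in units of 200 mm (1.0 is 200 mm), then the turn, a rotation vector about the world's x, y, z in units of pi rad (1.0 is pi rad). In form: [[fingers, tx, ty, tz, rx, ry, rz], ...]. A call has exactly 10 rows; each row is the pose to reach, as a shift and turn from the pose commanded when the call began, turning the shorter way round; what a row does not reach only later rows make up. A row lasts 1/12 s, in which the tool goes at most 41.7 mm and 7.16 degrees, less where a joint would pass 70% of its speed; a pose out of reach is approached as far as the arm can. A call with a number of a shift or a turn outside -1 to 1 is refused whole. A call with a gripper value outside its range is refused whole. The fingers move at their own pace and stop on an object; "force" is the grip in N (left out, the last holds). Time passes only in rows, so rows that repeat a pose let the fingers close, or fill a call up. It gives the time, the measured TCP pose, the force, the opening and the grip force at its end, in the units of the state.
- telemetry.read_state(): the state, without advancing time (a new reading comes with each control period).
- vision.snapshot(name): name is "side" or "top" or "wrist"; returns (picture, depth): 420x560x3 uint8, red, green, blue; 420x560 float32, m along the optical axis (not along the pixel's ray), 0 where there is no reading.
- vision.camera_params(name): a dict with "K" (3x3 intrinsics, pixels), "xyz" and "orientation" of the camera in the world. Camera axes: x right, y up, looking along -z (the intrinsics and any distortion apply to the point x, -y, -z); pixel columns grow to the right and rows downward; lengths in m; the calibration is good to about 2 mm. A picture is of the moment at which its call begins: read the wrist's pose just before it. camera_params takes no time and is no camera call; for the wrist camera it gives the pose at the moment of the call.
- workorder.job_done(): hands the job in; it is judged then, once.
The state is a dict: "time": time; "joint_positions": joint angles; "qvel": joint speeds; "joint_torque": joint torques, N m; "eef_pos": TCP position; "tcp_rot": TCP orientation; "force": force on the tool from outside, world axes, zero at the start; "moment": the same for the moment, N m; "width": finger opening in m; "grasp_force": force on a finger pad.
Only numpy, scipy, OpenCV 4.12 (cv2) and the standard library are available. Lean on these libraries where they do the work, as an engineer would, in place of code of your own. Each camera call takes 0.05 s, during which the arm holds its last target. There are 200 camera calls.

## Task

Complete the stamp set for dispatch: take the red-handled stamp from the wooden board and lower it, still held rather than dropped, into the empty well of the carton's cork insert until it is fully home, then let go. Then close the carton: fold the narrow flap (green edge) fully down first, and the wide flap (yellow edge) fully down over it. Leave the blue-handled stamp in its well, and do not disturb the tile, the jar and the cup of brushes.

Things in the scene. Friction and masses are not known exactly. Their poses are not given: they have to be found in the camera images.
- stamp: Wooden texture stamp with a red grip, standing upright on its head. Origin: centre of its underside, z up. Head 40 (its x) x 28 (y) x 26 high; the lowest 4 mm taper in by 2.5 a side. Grip on top: 32 (x) x 18 (y), from 26 to 66 above the origin, to be grasped across its 18 mm (y). About 60 g. A half turn about z makes no difference.
- carton: Open cardboard carton fixed to the bench, 220 (its x) x 200 (y) x 84 high, walls 4. Origin: centre of its underside, z up. Cork insert inside, top at 28, with two wells 43 (x) x 31 (y), 18 deep, at y = 0: x = -35 (empty, for the red stamp), x = +35 (blue stamp). A seated stamp spans 10 to 76 above the origin. Hinges run along x on the rims at y = -100 (narrow flap), y = +100 (wide).
- well (a point): Centre of the dark floor of the empty well, 10 above the carton's underside; the mouth is 18 higher. The 43 mm side lies along the carton's x.
- narrow_flap (a joint): Angle in rad of the narrow flap with the green edge: 0 = closed (level over the box), pi/2 = upright, more = leaning outwards. A card 216 wide (carton's x), 80 from hinge to free edge, 4 thick. The stiff crease keeps it where it is left.
- narrow_flap_hinge (a point): Middle of the narrow flap's hinge line: carton's (0, -100, 86) mm.
- narrow_flap_edge (a point): Middle of the narrow flap's free edge (green), 80 mm from the hinge; moves with the flap.
- wide_flap (a joint): Angle in rad of the wide flap with the yellow edge: 0 = closed (level over the box), pi/2 = upright, more = leaning outwards. A card 216 wide (carton's x), 130 from hinge to free edge, 4 thick. The stiff crease keeps it where it is left.
- wide_flap_hinge (a point): Middle of the wide flap's hinge line: carton's (0, +100, 90) mm.
- wide_flap_edge (a point): Middle of the wide flap's free edge (yellow), 130 mm from the hinge; moves with the flap.
- stored_stamp: Stamp of the same shape with a blue grip, already in the other well. Origin: centre of its underside. Leave it.
- board: Wooden work board fixed on the bench, 280 (x) x 200 (y) x 12 thick; the red stamp and the tile are on it. Origin: centre of its underside.
- tile: Carved grey clay tile lying on the board, 80 x 80 x 10. Origin: centre of its underside. Leave it.
- jar: Glass jar with a white lid, 70 across, 85 high, on the bench. Origin: centre of its underside. Leave it.
- cup: Metal cup with three brushes, 72 across, 90 high (brushes to 170), on the bench. Origin: centre of its underside. Leave it.
Mind the look-alikes: they are no part of the job. What is shaped like the stamp but white is not meant. Leave any white look-alike of the stored_stamp alone.

How it is judged:
On the way, in this order (a step that is already met when the one before it is completed fails the run):
1. the red stamp is lowered into the empty well in the gripper: at most 9 mm short of home while the fingers still touch it (horizontal distance between stamp and well below 0.005 m and z of stamp in the frame of carton below 0.019 m and contact force between the fingers and stamp above 0.3 N), for 0.05 s.
2. the red stamp is fully home in its well and released (horizontal distance between stamp and well below 0.0035 m and z of stamp in the frame of carton below 0.013 m and angle between the x axis of stamp and the x axis of carton, either way round below 0.12 rad and angle between stamp's own z axis and vertical below 0.1 rad and contact force between the fingers and stamp below 0.05 N), for 0.2 s.
3. the narrow flap is folded down (value of joint narrow_flap below 0.12 rad), for 0.2 s.
4. the wide flap is folded down over it (value of joint wide_flap below 0.12 rad), for 0.2 s.
At the end, for the whole second after the job is handed in: Red stamp in the empty well: within 3.5 mm of its centre, square within 0.12 rad, upright within 0.1 rad, at most 3 mm off the floor, released, at rest. Blue stamp home within 4 mm. Both flaps within 0.12 rad of closed (all of step 2 and value of joint each of narrow_flap, wide_flap below 0.12 rad and linear speed of stamp below 0.02 m/s and z of stored_stamp in the frame of carton below 0.014 m); the robot touches nothing.
It fails at once if the blue-handled stamp is lifted more than 8 mm out of its well (z of stored_stamp in the frame of carton above 0.018 m).
It fails at once if the tile is moved more than 30 mm (distance of tile from where it was at the start of the episode above 0.03 m).
It fails at once if the jar is moved more than 30 mm or tipped by more than 0.5 rad (distance of jar from where it was at the start of the episode above 0.03 m or angle between jar's own z axis and vertical above 0.5 rad).
It fails at once if the cup is moved more than 30 mm or tipped by more than 0.5 rad (distance of cup from where it was at the start of the episode above 0.03 m or angle between cup's own z axis and vertical above 0.5 rad).
It also fails if it takes over 62 s, if anything falls off the work surface, if the arm or the gripper's body presses on something with over 40 N, if the wrist force passes 120 N, or if a joint passes its speed limit or range.

## Working session

There is one attempt and no reset: what is moved stays moved. The work goes in short steps, Python scripts to look and compute and a tool call to move; the robot and the scene stay as the last step left them, time stands still between calls to the robot, and variables do not carry over. Pictures are saved under pics/ and viewed, at most 10 in all, crops included, and the job is handed in when it is done.

Besides the shell and the picture viewer there is one more tool, called by a JSON object that holds its "op" and its "data", one argument or row to a line. step_arm: Moves the arm, as the interface text tells. Its arguments: {"type":"object","properties":{"steps":{"type":"array","items":{"type":"array","items":{"type":"number","minimum":-1,"maximum":1}}},"force":{"type":"number"}},"required":["steps"]}

```bash
mkdir -p pics; cat > h.py <<'E'
import numpy as np, cv2
from scipy.spatial.transform import Rotation as R
from workcell import telemetry, vision, workorder
def snap(n):
    p=vision.camera_params(n); im,d=vision.snapshot(n); return im,d,p
def cloud(d,p):
    K=np.array(p["K"]); v,u=np.mgrid[:d.shape[0],:d.shape[1]]
    c=np.stack([(u-K[0,2])/K[0,0]*d,-(v-K[1,2])/K[1,1]*d,-d],-1)
    return c@R.from_quat(p["orientation"]).as_matrix().T+np.array(p["xyz"])
def ray(p,u,v,z):
    K=np.array(p["K"]); r=R.from_quat(p["orientation"]).as_matrix()@np.array([(u-K[0,2])/K[0,0],-(v-K[1,2])/K[1,1],-1])
    o=np.array(p["xyz"]); return o+r*(z-o[2])/r[2]
def save(n,im): cv2.imwrite("pics/"+n+".png",cv2.cvtColor(im,cv2.COLOR_RGB2BGR))
E
python3 - <<'E'
from h import *
for n in ("top","side"):
    im,d,p=snap(n); save(n+"0",im); np.savez(n+"0",im=im,d=d,**{k:np.array(v) for k,v in p.items()})
    print({k:np.round(np.array(v),3).tolist() if not isinstance(v,str) else v for k,v in p.items()})
E
```

```text
{'K': [[493.744, 0.0, 279.379], [0.0, 493.744, 204.081], [0.0, 0.0, 1.0]], 'xyz': [0.523, -0.146, 1.23], 'orientation': [0.025, -0.023, -0.701, 0.712]}
{'K': [[403.712, 0.0, 279.761], [0.0, 403.712, 211.922], [0.0, 0.0, 1.0]], 'xyz': [0.344, 0.487, 0.665], 'orientation': [-0.08, 0.424, 0.883, -0.184]}
```

View pics/top0.png

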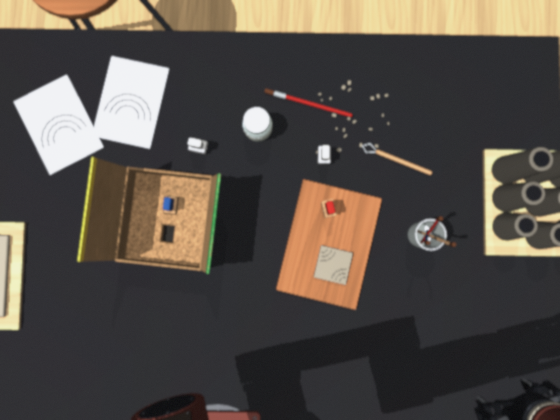

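View pics/side0.png

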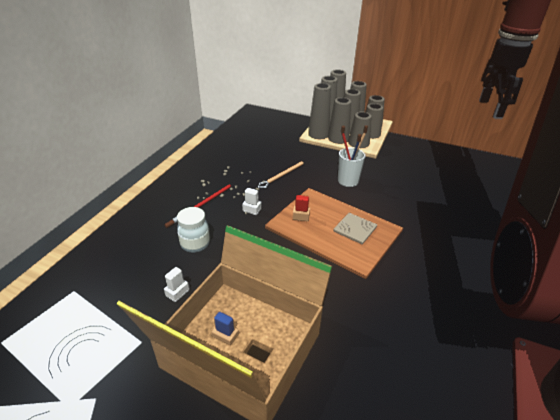

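Two pictures seen. In the top view, up is +x and left is +y.
- **Stamps:** the red-gripped stamp is at (329,208) on the board. White look-alikes are at (197,145) and (324,154), and the blue stamp is at (168,204) in the carton. Only the one at (329,208) has a red grip and stands on the board, so it is the one meant.
- **Carton:** the empty well is at (167,233). The green flap is to the right (-y) and the yellow flap to the left (+y).

I'll measure these and confirm the stamp in one crop.

```bash
python3 - <<'E'
from h import *
for n in ("top","side"):
    p=np.load(n+"0.npz"); im=p["im"]; d=p["d"]; C=cloud(d,p); hsv=cv2.cvtColor(im,cv2.COLOR_RGB2HSV)
    H,S,V=[hsv[...,i].astype(int) for i in range(3)]
    x,y,z=C[...,0],C[...,1],C[...,2]
    ms={"red":((H<6)|(H>174))&(S>170)&(V>110)&(abs(x-.53)<.1)&(abs(y+.27)<.1)&(z>.04),
        "blue":(H>105)&(H<130)&(S>150)&(V>70)&(y>0)&(x<.7),
        "green":(H>45)&(H<80)&(S>120)&(V>60),"yellow":(H>25)&(H<34)&(S>150)&(V>110)}
    for k,m in ms.items():
        q=C[m]; 
        if len(q)<8: print(n,k,len(q)); continue
        vv,uu=np.nonzero(m)
        c=q.mean(0); e=np.linalg.svd(q-c)[2][0] if len(q)<5000 else 0
        print(n,k,len(q),"px",uu.mean().round(1),vv.mean().round(1),"c",c.round(4),"dir",np.round(e,3),"lo",np.percentile(q,3,0).round(3),"hi",np.percentile(q,97,0).round(3))
        if k in("red","blue"):
            t=q[q[:,2]>np.percentile(q[:,2],90)-.006]; r=cv2.minAreaRect((t[:,:2]*1000).astype(np.float32)); print("   top z",np.median(t[:,2]).round(4),"rect mm",r)
        if k in("green","yellow"):
            s=(q-c)@e; print("   ends",q[s.argmin()].round(4),q[s.argmax()].round(4))
    if n=="top": # cork + well
        m=(abs(z-.028)<.006)&(y>.05)&(y<.3)&(x>.35)&(x<.7)
        q=C[m]; print("cork",len(q),np.median(q[:,2]),cv2.minAreaRect((q[:,:2]*1000).astype(np.float32)))
        m=(z<.019)&(z>0)&(abs(C[...,0]-.45)<.06)&(abs(y-.14)<.06); m[:222]=0; m[:,:150]=0; m[:,190:]=0; q=C[m]; vv,uu=np.nonzero(m);print("well",len(q),uu.mean(),vv.mean(),q.mean(0),cv2.minAreaRect((q[:,:2]*1000).astype(np.float32)))
        rm=(abs(z-.085)<.008)&(y>-.05)&(y<.35)&(x>.3)&(x<.7); q=C[rm]; print("rim",len(q),cv2.minAreaRect((q[:,:2]*1000).astype(np.float32)))
        a=cv2.resize(im[150:290,70:250],None,fx=3,fy=3,interpolation=cv2.INTER_CUBIC); b=cv2.resize(im[175:245,290:370],None,fx=3,fy=6,interpolation=cv2.INTER_CUBIC)
        b=cv2.resize(im[172:242,300:340],(240,420),interpolation=cv2.INTER_CUBIC); save("crop0",np.hstack([a,b]))
E
```

```text
top red 85 px 330.1 207.1 c [ 0.5956 -0.2596  0.0776] dir [-0.966 -0.257  0.012] lo [ 0.584 -0.269  0.074] hi [ 0.607 -0.25   0.082]
   top z 0.0775 rect mm ((595.4718017578125, -260.3556823730469), (26.60240364074707, 17.431194305419922), 10.667874336242676)
top blue 65 px 167.6 203.5 c [0.598  0.1211 0.0761] dir [-0.995  0.094  0.013] lo [0.588 0.115 0.07 ] hi [0.609 0.128 0.08 ]
   top z 0.0767 rect mm ((597.84716796875, 121.05674743652344), (14.861437797546387, 21.449831008911133), 86.03761291503906)
top green 73 px 214.5 217.9 c [0.565  0.0028 0.1299] dir [-0.074 -0.125  0.989] lo [ 0.524 -0.004 -0.004] hi [0.608 0.019 0.165]
   ends [ 0.6443  0.0116 -0.0038] [ 0.5229 -0.1457  1.23  ]
top yellow 155 px 86.4 209.2 c [0.575  0.2528 0.2228] dir [-0.059 -0.366  0.929] lo [0.48  0.246 0.212] hi [0.672 0.263 0.22 ]
   ends [0.6543 0.2486 0.2129] [ 0.5229 -0.1457  1.23  ]
cork 5722 0.028746132998395457 ((563.3560791015625, 133.27174377441406), (184.12884521484375, 212.88829040527344), 84.68082427978516)
well 578 168.21453287197232 276.7612456747405 [0.4216326  0.13076877 0.00253588] ((
[... 392 characters left out ...]
0.988525390625), (29.55012321472168, 15.957621574401855), 18.484390258789062)
side blue 86 px 222.2 317.4 c [0.5992 0.1241 0.076 ] dir [-0.998 -0.058  0.021] lo [0.586 0.117 0.073] hi [0.61  0.13  0.078]
   top z 0.0761 rect mm ((597.2719116210938, 123.89387512207031), (13.488898277282715, 25.765945434570312), 84.88297271728516)
side green 545 px 277.8 248.9 c [0.5476 0.0049 0.1581] dir [-0.95   0.256  0.18 ] lo [ 0.45  -0.007  0.151] hi [0.652 0.013 0.161]
   ends [ 0.661  -0.0074  0.1516] [0.3441 0.487  0.6654]
side yellow 95 px 212.6 354.3 c [0.5262 0.2593 0.2091] dir [-0.968  0.173  0.184] lo [0.472 0.251 0.208] hi [0.614 0.267 0.217]
   ends [0.6656 0.2476 0.2093] [0.469  0.2644 0.2175]
```

View pics/crop0.png

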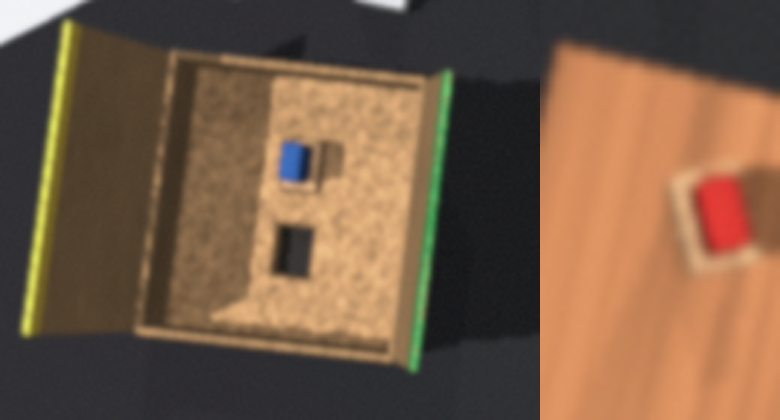

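The crop confirms a wooden head with a red grip at (329,208), and the empty well at (167,233). I'll read the tool pose and work out the move above the stamp.

```bash
python3 - <<'E'
from h import *
s=telemetry.read_state(); print(s["time"],s["eef_pos"],R.from_quat(s["tcp_rot"]).as_matrix().round(3).tolist(),s["width"])
p=vision.camera_params("wrist"); print(p)
E
```

```text
0.1 [ 0.22921434 -0.58078961  0.20067679] [[0.93, 0.367, -0.0], [0.367, -0.93, 0.002], [0.0, -0.002, -1.0]] 0.08542174918416626
{'K': array([[321.95546848,   0.        , 281.83748761],
       [  0.        , 321.95546848, 207.71758318],
       [  0.        ,   0.        ,   1.        ]]), 'xyz': array([ 0.29115377, -0.55713206,  0.37240824]), 'orientation': array([-0.10807292,  0.07448867, -0.5579576 ,  0.81942358])}
```

{"op": "step_arm", "data": {
  "steps": [
    [0, 0.1, 0.15, 0.15, 0, 0, -0.01],
    [0, 0.25, 0.3, 0.15, 0, 0, -0.02],
    [0, 0.4, 0.45, 0.15, 0, 0, -0.036],
    [0, 0.55, 0.6, 0.15, 0, 0, -0.036],
    [0, 0.7, 0.75, 0.15, 0, 0, -0.036],
    [0, 0.85, 0.9, 0.15, 0, 0, -0.036],
    [0, 0.95, 1, 0.15, 0, 0, -0.036],
    [0, 1, 1, 0.15, 0, 0, -0.036],
    [0, 1, 1, 0.15, 0, 0, -0.036],
    [0, 1, 1, 0.15, 0, 0, -0.036]
  ]
}}

```text
time: 0.93
eef_pos: [0.4293, -0.3813, 0.2313]
tcp_rot: [0.991, 0.132, -0.0, -0.0]
force: [-0.4, -0.2, -0.0]
width: 0.0854
grasp_force: 0.0
```

{"op": "step_arm", "data": {
  "steps": [
    [0, 0.15, 0.12, 0, 0, 0, 0],
    [0, 0.3, 0.24, 0, 0, 0, 0],
    [0, 0.45, 0.36, 0, 0, 0, 0],
    [0, 0.6, 0.48, 0, 0, 0, 0],
    [0, 0.72, 0.57, 0, 0, 0, 0],
    [0, 0.8, 0.6, 0, 0, 0, 0],
    [0, 0.83, 0.605, 0, 0, 0, 0],
    [0, 0.83, 0.605, 0, 0, 0, 0],
    [0, 0.83, 0.605, 0, 0, 0, 0],
    [0, 0.83, 0.605, 0, 0, 0, 0]
  ]
}}

```text
time: 1.77
eef_pos: [0.594, -0.2621, 0.2315]
tcp_rot: [0.992, 0.13, -0.0, -0.0]
force: [-0.1, -0.8, 0.6]
width: 0.0854
grasp_force: 0.0
```

```bash
cat > red.py <<'E'
from h import *
s=telemetry.read_state(); im,d,p=snap("wrist")
h=cv2.cvtColor(im,cv2.COLOR_RGB2HSV).astype(int); C=cloud(d,p)
m=((h[...,0]<6)|(h[...,0]>174))&(h[...,1]>150)&(h[...,2]>60)&(C[...,2]>.03)
n,l,st,ce=cv2.connectedComponentsWithStats(m.astype(np.uint8)); i=1+st[1:,4].argmax(); m=l==i
q=C[m]; zt=np.percentile(q[:,2],95); t=q[abs(q[:,2]-zt)<.004]; r=cv2.minAreaRect((t[:,:2]*1000).astype(np.float32))
print(st[i],"z",np.median(t[:,2]),"rect",r,"tcp",s["eef_pos"],R.from_quat(s["tcp_rot"]).as_euler("xyz",degrees=True))
# head: brownish wood just above board z .02-.04
t2=C[(abs(C[...,2]-.038)<.003)&(abs(C[...,0]-r[0][0]/1000)<.03)&(abs(C[...,1]-r[0][1]/1000)<.03)]
print("head",len(t2),cv2.minAreaRect((t2[:,:2]*1000).astype(np.float32)))
save("wrist_red",im)
E
python3 red.py
```

```text
[275 166  16  33 506] z 0.07701374726324578 rect ((597.641357421875, -262.23431396484375), (30.573266983032227, 15.622662544250488), 14.565680503845215) tcp [ 0.59395131 -0.26207625  0.23145662] [-1.79992207e+02  5.51480335e-02  1.49233572e+01]
head 333 ((597.5950927734375, -261.5291442871094), (39.80351638793945, 27.372854232788086), 14.246964454650879)
```

View pics/wrist_red.png

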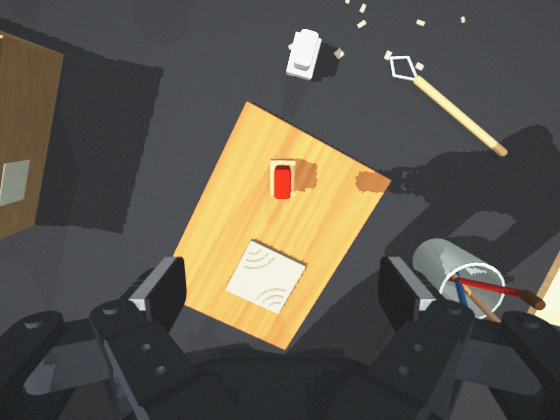

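The wrist view shows the red grip at (283,182), aligned with the tool. The white look-alike at (303,54) is clear of the fingers. Descending and grasping.

{"op": "step_arm", "data": {
  "steps": [
    [0, 0.015, 0, -0.15, 0, 0, -0.002],
    [0, 0.017, 0.002, -0.33, 0, 0, -0.002],
    [0, 0.017, 0.002, -0.5, 0, 0, -0.002],
    [0, 0.017, 0.002, -0.65, 0, 0, -0.002],
    [0, 0.017, 0.002, -0.78, 0, 0, -0.002],
    [0, 0.017, 0.002, -0.87, 0, 0, -0.002],
    [0, 0.017, 0.002, -0.92, 0, 0, -0.002],
    [0, 0.017, 0.002, -0.935, 0, 0, -0.002],
    [0, 0.017, 0.002, -0.935, 0, 0, -0.002],
    [0, 0.017, 0.002, -0.935, 0, 0, -0.002]
  ]
}}

```text
time: 2.65
eef_pos: [0.5996, -0.2609, 0.0464]
tcp_rot: [0.992, 0.128, 0.001, 0.001]
force: [0.4, -0.4, -0.7]
width: 0.0857
grasp_force: 0.0
```

{"op": "step_arm", "data": {
  "steps": [
    [1, 0, 0, 0, 0, 0, 0],
    [1, 0, 0, 0, 0, 0, 0],
    [1, 0, 0, 0, 0, 0, 0],
    [1, 0, 0, 0, 0, 0, 0],
    [1, 0, 0, 0, 0, 0, 0],
    [1, 0, 0, 0, 0, 0, 0],
    [1, 0, 0, 0, 0, 0, 0],
    [1, 0, 0, 0, 0, 0, 0],
    [1, 0, 0, 0, 0, 0, 0],
    [1, 0, 0, 0, 0, 0, 0]
  ],
  "force": 30
}}

```text
time: 3.48
eef_pos: [0.5991, -0.2601, 0.0451]
tcp_rot: [0.992, 0.128, 0.0, 0.0]
force: [0.3, -0.2, 3.8]
width: 0.0168
grasp_force: 30.0
```

{"op": "step_arm", "data": {
  "steps": [
    [1, 0, 0, 0.1, 0, 0, 0],
    [1, 0, 0, 0.25, 0, 0, 0],
    [1, 0, 0, 0.42, 0, 0, 0],
    [1, 0, 0, 0.6, 0, 0, 0],
    [1, 0, 0.05, 0.78, 0, 0, 0],
    [1, -0.05, 0.15, 0.95, 0, 0, -0.02],
    [1, -0.1, 0.3, 1, 0, 0, -0.04],
    [1, -0.15, 0.45, 1, 0, 0, -0.07],
    [1, -0.2, 0.6, 1, 0, 0, -0.1],
    [1, -0.25, 0.75, 1, 0, 0, -0.109]
  ]
}}

```text
time: 4.32
eef_pos: [0.548, -0.1087, 0.2446]
tcp_rot: [0.999, -0.046, 0.0, -0.0]
force: [0.0, 0.6, -0.7]
width: 0.0163
grasp_force: 29.6
```

{"op": "step_arm", "data": {
  "steps": [
    [1, -0.02, 0.15, 0, 0, 0, 0],
    [1, -0.04, 0.3, 0, 0, 0, 0],
    [1, -0.06, 0.5, 0, 0, 0, 0],
    [1, -0.08, 0.7, 0, 0, 0, 0],
    [1, -0.09, 0.9, 0, 0, 0, 0],
    [1, -0.1, 1, 0, 0, 0, 0],
    [1, -0.1, 1, 0, 0, 0, 0],
    [1, -0.1, 1, 0, 0, 0, 0],
    [1, -0.1, 1, 0, 0, 0, 0],
    [1, -0.1, 1, 0, 0, 0, 0]
  ]
}}

```text
time: 5.15
eef_pos: [0.5289, 0.0888, 0.2444]
tcp_rot: [0.999, -0.044, -0.0, 0.0]
force: [-0.7, -0.3, -1.0]
width: 0.0165
grasp_force: 29.7
```

```bash
python3 - <<'E'
from h import *
s=telemetry.read_state(); im,d,p=snap("wrist"); np.savez("w1",im=im,d=d,tcp=s["eef_pos"],q=s["tcp_rot"],**{k:np.array(v) for k,v in p.items()}); save("w1",im)
E
```

```text
(no output)
```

View pics/w1.png

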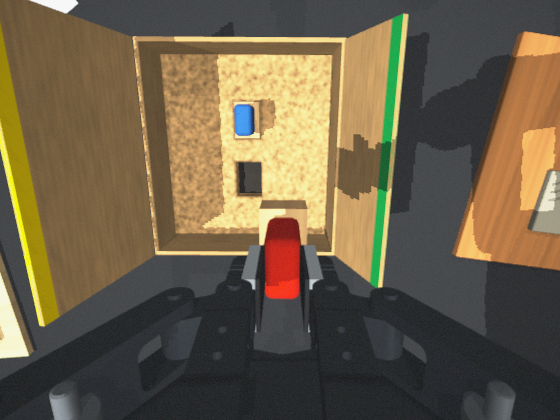

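```bash
cat > well.py <<'E'
from h import *
def ana(im,d,p,tcp,q):
    C=cloud(d,p); h=cv2.cvtColor(im,cv2.COLOR_RGB2HSV).astype(int); X,Y,Z=C[...,0],C[...,1],C[...,2]
    near=(abs(X-.528)<.045)&(abs(Y-.131)<.045)
    print("tcp",np.round(tcp,4),"yaw",R.from_quat(q).as_euler("xyz",degrees=True).round(2), "cork z",np.median(Z[near&(Z>.02)&(Z<.04)]).round(4))
    for k,m in (("dark",near&(h[...,2]<75)),("deep",near&(Z<.023)&(Z>0))):
        n,l,st,_=cv2.connectedComponentsWithStats(m.astype(np.uint8)); i=1+st[1:,4].argmax(); m=(l==i)
        c,_=cv2.findContours(m.astype(np.uint8),0,2); c=max(c,key=len)[:,0]
        w=np.array([ray(p,u,v,.0285)[:2] for u,v in c])*1000; print(k,st[i],cv2.minAreaRect(w.astype(np.float32)),"floor z",np.median(Z[m]).round(4))
    m=((h[...,0]<6)|(h[...,0]>174))&(h[...,1]>150)&(h[...,2]>60)&(Z>tcp[2])
    t=C[m]; zt=np.percentile(t[:,2],90); t=t[abs(t[:,2]-zt)<.004]; print("red z",zt.round(4),cv2.minAreaRect((t[:,:2]*1000).astype(np.float32)))
    hz=tcp[2]-.0065; t=C[(abs(Z-hz)<.005)&(abs(X-tcp[0]-.01)<.04)&(abs(Y-tcp[1])<.03)&(h[...,1]>40)]; print("head z",np.median(t[:,2]).round(4),len(t),cv2.minAreaRect((t[:,:2]*1000).astype(np.float32)))
    b=(h[...,0]>105)&(h[...,0]<130)&(h[...,1]>150)&(Z>.065)&(X>.5); t=C[b]; print("blue",np.median(t[:,2]).round(4),cv2.minAreaRect((t[:,:2]*1000).astype(np.float32)))
    t=C[(abs(Z-.084)<.006)&(abs(X-.563)<.14)&(abs(Y-.128)<.125)]; print("rim",np.median(t[:,2]),cv2.minAreaRect((t[:,:2]*1000).astype(np.float32)))
if __name__=="__main__":
    z=np.load("w1.npz"); ana(z["im"],z["d"],z,z["tcp"],z["q"])
E
python3 well.py
```

```text
tcp [0.5289 0.0888 0.2444] yaw [ 1.7997e+02  2.0000e-02 -5.0000e+00] cork z 0.0273
dark [    0   246   291   174 28206] ((318.3817443847656, 315.46295166015625), (439.5875549316406, 280.67578125), 84.94480895996094) floor z 0.3519
deep [236 162  26  34 846] ((530.799560546875, 129.28663635253906), (30.667308807373047, 40.61992645263672), 84.94720458984375) floor z 0.0099
red z 0.2773 ((527.2034912109375, 88.89852905273438), (17.25811767578125, 31.0897216796875), 84.6671371459961)
head z 0.2368 939 ((535.630859375, 87.67328643798828), (27.968032836914062, 22.77486801147461), 84.83895874023438)
blue 0.0746 ((598.2706909179688, 106.62541961669922), (48.033023834228516, 28.731582641601562), 84.93470764160156)
rim 0.0832942521867801 ((564.9992065429688, 126.39722442626953), (200.91204833984375, 220.904296875), 84.726806640625)
```

The wrist view shows the empty well at (249,178) and the held stamp square in the fingers at (283,255), with the blue stamp at (245,119). The well is at about (0.5306, 0.1294). I'll move over it and partway down.

{"op": "step_arm", "data": {
  "steps": [
    [1, 0.005, 0.06, 0, 0, 0, 0],
    [1, 0.015, 0.14, 0, 0, 0, 0],
    [1, 0.017, 0.19, -0.05, 0, 0, 0],
    [1, 0.017, 0.203, -0.15, 0, 0, 0],
    [1, 0.017, 0.203, -0.3, 0, 0, 0],
    [1, 0.017, 0.203, -0.45, 0, 0, 0],
    [1, 0.017, 0.203, -0.58, 0, 0, 0],
    [1, 0.017, 0.203, -0.65, 0, 0, 0],
    [1, 0.017, 0.203, -0.65, 0, 0, 0],
    [1, 0.017, 0.203, -0.65, 0, 0, 0]
  ]
}}

```text
time: 6.03
eef_pos: [0.5312, 0.1307, 0.1134]
tcp_rot: [0.999, -0.043, -0.001, 0.0]
force: [-0.1, -0.5, -0.8]
width: 0.0166
grasp_force: 29.7
```

```bash
python3 - <<'E'
from well import *
s=telemetry.read_state(); im,d,p=snap("wrist"); save("w2",im); ana(im,d,p,np.array(s["eef_pos"]),s["tcp_rot"])
E
```

```text
tcp [0.5312 0.1307 0.1134] yaw [ 1.7997e+02  1.5000e-01 -4.9300e+00] cork z 0.0273
dark [   53   246   441   174 44868] ((402.3038330078125, 148.75479125976562), (434.2109069824219, 186.35507202148438), 85.01756286621094) floor z 0.2183
deep [265 179  38  21 747] ((543.5968017578125, 128.11546325683594), (29.969127655029297, 16.610271453857422), 84.22993469238281) floor z 0.0098
red z 0.1463 ((529.7991333007812, 130.613037109375), (17.2320499420166, 30.963102340698242), 84.14159393310547)
head z 0.1058 933 ((537.9295654296875, 129.69503784179688), (28.082914352416992, 22.811790466308594), 85.6815185546875)
blue 0.0747 ((599.5598754882812, 122.53047180175781), (16.4724178314209, 29.967479705810547), 84.56582641601562)
rim 0.083334238913331 ((559.0365600585938, 126.297607421875), (202.24766540527344, 208.9459991455078), 84.91227722167969)
```

View pics/w2.png

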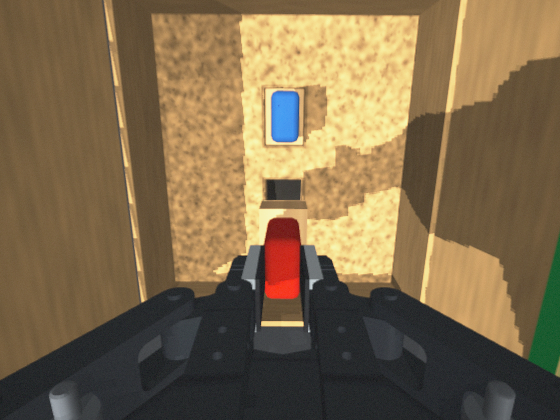

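The wrist view shows the well's front part at (284,189) directly ahead of the stamp head, with the stamp square to it. It needs about +1.2 mm in x and -1.2 mm in y.

{"op": "step_arm", "data": {
  "steps": [
    [1, 0.006, -0.006, -0.05, 0, 0, 0],
    [1, 0.006, -0.006, -0.1, 0, 0, 0],
    [1, 0.006, -0.006, -0.14, 0, 0, 0],
    [1, 0.006, -0.006, -0.18, 0, 0, 0],
    [1, 0.006, -0.006, -0.21, 0, 0, 0],
    [1, 0.006, -0.006, -0.22, 0, 0, 0],
    [1, 0.006, -0.006, -0.22, 0, 0, 0],
    [1, 0.006, -0.006, -0.22, 0, 0, 0],
    [1, 0.006, -0.006, -0.22, 0, 0, 0],
    [1, 0.006, -0.006, -0.22, 0, 0, 0]
  ]
}}

```text
time: 6.92
eef_pos: [0.5339, 0.1295, 0.0713]
tcp_rot: [0.999, -0.043, 0.001, -0.0]
force: [0.9, -0.7, -0.9]
width: 0.0167
grasp_force: 29.7
```

```bash
python3 - <<'E'
from well import *
s=telemetry.read_state(); im,d,p=snap("wrist"); save("w3",im); ana(im,d,p,np.array(s["eef_pos"]),s["tcp_rot"])
E
```

```text
tcp [0.5339 0.1295 0.0713] yaw [-1.7999e+02 -6.0000e-02 -4.9300e+00] cork z 0.0274
dark [   51   246   434   174 44128] ((437.9219665527344, 147.00230407714844), (357.01458740234375, 155.02122497558594), 85.067138671875) floor z 0.176
deep [261 194  44   6 222] ((550.349609375, 127.43418884277344), (29.45467185974121, 3.5064570903778076), 85.03540802001953) floor z 0.0098
red z 0.1041 ((532.24169921875, 129.3981475830078), (16.997467041015625, 31.3395938873291), 84.77113342285156)
head z 0.0636 943 ((540.6069946289062, 128.401123046875), (28.03407096862793, 22.862638473510742), 85.33085632324219)
blue 0.0748 ((599.2996215820312, 122.58248138427734), (16.70375633239746, 30.24565887451172), 85.76155090332031)
rim 0.08331044309893021 ((555.8453979492188, 126.68329620361328), (202.24342346191406, 193.87225341796875), 84.95659637451172)
```

View pics/w3.png

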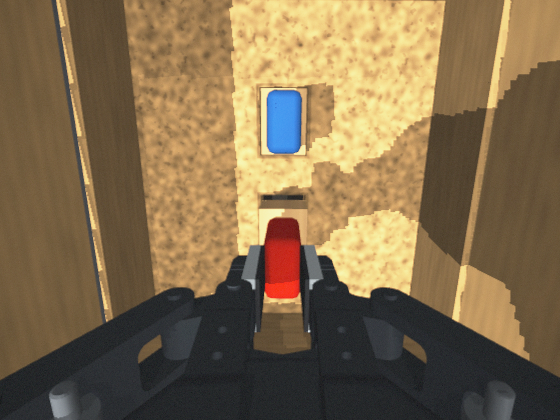

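The view shows the dark mouth strip at (283,197) evenly ahead of the head. I'll correct by 1 mm in -x and lower slowly.

{"op": "step_arm", "data": {
  "steps": [
    [1, -0.004, 0, 0, 0, 0, 0],
    [1, -0.005, 0, -0.01, 0, 0, 0],
    [1, -0.005, 0, -0.025, 0, 0, 0],
    [1, -0.005, 0, -0.04, 0, 0, 0],
    [1, -0.005, 0, -0.055, 0, 0, 0],
    [1, -0.005, 0, -0.07, 0, 0, 0],
    [1, -0.005, 0, -0.08, 0, 0, 0],
    [1, -0.005, 0, -0.09, 0, 0, 0],
    [1, -0.005, 0, -0.09, 0, 0, 0],
    [1, -0.005, 0, -0.09, 0, 0, 0]
  ]
}}

```text
time: 7.8
eef_pos: [0.5323, 0.1294, 0.0525]
tcp_rot: [0.999, -0.043, -0.0, 0.0]
force: [0.3, -0.5, -0.0]
width: 0.0167
grasp_force: 29.7
```

{"op": "step_arm", "data": {
  "steps": [
    [1, 0, 0, -0.01, 0, 0, 0],
    [1, 0, 0, -0.02, 0, 0, 0],
    [1, 0, 0, -0.03, 0, 0, 0],
    [1, 0, 0, -0.04, 0, 0, 0],
    [1, 0, 0, -0.045, 0, 0, 0],
    [1, 0, 0, -0.05, 0, 0, 0],
    [1, 0, 0, -0.05, 0, 0, 0],
    [1, 0, 0, -0.05, 0, 0, 0],
    [1, 0, 0, -0.05, 0, 0, 0],
    [1, 0, 0, -0.05, 0, 0, 0]
  ]
}}

```text
time: 8.63
eef_pos: [0.5326, 0.1294, 0.0431]
tcp_rot: [0.999, -0.043, 0.0, 0.0]
force: [-1.2, -0.6, 3.3]
width: 0.0166
grasp_force: 30.2
```

Touching the floor with 3 N. Releasing and rising.

{"op": "step_arm", "data": {
  "steps": [
    [0, 0, 0, 0, 0, 0, 0],
    [0, 0, 0, 0, 0, 0, 0],
    [0, 0, 0, 0, 0, 0, 0],
    [0, 0, 0, 0, 0, 0, 0],
    [0, 0, 0, 0, 0, 0, 0],
    [0, 0, 0, 0, 0, 0, 0],
    [0, 0, 0, 0, 0, 0, 0],
    [0, 0, 0, 0.05, 0, 0, 0],
    [0, 0, 0, 0.12, 0, 0, 0],
    [0, 0, 0, 0.2, 0, 0, 0]
  ]
}}

```text
time: 9.47
eef_pos: [0.5317, 0.1293, 0.083]
tcp_rot: [0.999, -0.043, -0.001, 0.0]
force: [0.6, 0.1, -0.4]
width: 0.0854
grasp_force: 0.0
```

{"op": "step_arm", "data": {
  "steps": [
    [0, 0, 0, 0.1, 0, 0, 0],
    [0, 0, 0, 0.2, 0, 0, 0],
    [0, 0, 0, 0.35, 0, 0, 0],
    [0, 0, 0, 0.5, 0, 0, 0],
    [0, 0, 0, 0.65, 0, 0, 0],
    [0, 0, 0, 0.8, 0, 0, 0],
    [0.5, 0, 0, 0.9, 0, 0, 0],
    [1, 0, 0, 1, 0, 0, 0],
    [1, 0, 0, 1, 0, 0, 0],
    [1, 0, 0, 1, 0, 0, 0]
  ]
}}

```text
time: 10.3
eef_pos: [0.5331, 0.1295, 0.2847]
tcp_rot: [0.999, -0.043, 0.002, -0.0]
force: [0.9, 0.2, -0.9]
width: 0.039
grasp_force: 0.0
```

```bash
python3 - <<'E'
from well import *
s=telemetry.read_state(); print(s["eef_pos"],s["time"],s["width"])
for n in ("wrist","side","top"):
    im,d,p=snap(n); C=cloud(d,p); h=cv2.cvtColor(im,cv2.COLOR_RGB2HSV).astype(int); X,Y,Z=C[...,0],C[...,1],C[...,2]
    box=(abs(X-.56)<.09)&(abs(Y-.128)<.09)&(Z>.06)&(Z<.1)&(h[...,1]>150)
    for k,m in (("red",((h[...,0]<6)|(h[...,0]>174))),("blue",(h[...,0]>105)&(h[...,0]<130))):
        t=C[box&m]
        if len(t)>20:
            zt=np.percentile(t[:,2],80); t=t[abs(t[:,2]-zt)<.004]; print(n,k,zt.round(4),cv2.minAreaRect((t[:,:2]*1000).astype(np.float32)))
    g=(h[...,0]>45)&(h[...,0]<80)&(h[...,1]>120)&(h[...,2]>40)&(Z>.1)&(Z<.25); y=(h[...,0]>24)&(h[...,0]<34)&(h[...,1]>150)&(h[...,2]>80)&(Z>.1)&(Z<.26)&(Y>.2)
    print(n,"green",g.sum(),C[g].mean(0) if g.sum() else "","yellow",y.sum(),C[y].mean(0) if y.sum() else "")
    save("s_"+n,im)
E
```

```text
[0.53313476 0.12949807 0.28470446] 10.3 0.03900932728804451
wrist red 0.0756 ((531.1404418945312, 128.86181640625), (15.831624031066895, 31.90160369873047), 84.75224304199219)
wrist blue 0.0758 ((599.7185668945312, 123.05079650878906), (15.0466947555542, 28.87656021118164), 85.34368896484375)
wrist green 2374 [0.56671514 0.00209375 0.15665672] yellow 4672 [0.58809163 0.25308265 0.21188434]
side red 0.0762 ((528.7374267578125, 129.2947998046875), (16.16228675842285, 29.48753547668457), 83.04791259765625)
side blue 0.0768 ((597.3497314453125, 123.90870666503906), (13.49831771850586, 27.08582878112793), 87.67961120605469)
side green 383 [0.526765   0.00510462 0.15613743] yellow 118 [0.52970074 0.26083551 0.21193996]
top red 0.0772 ((529.2115478515625, 128.52679443359375), (15.940791130065918, 28.051952362060547), 82.5406265258789)
top blue 0.0781 ((597.8207397460938, 121.95655059814453), (13.529993057250977, 21.540374755859375), 86.69153594970703)
top green 66 [5.57183419e-01 4.06090810e-04 1.61174430e-01] yellow 51 [0.6526455  0.24789125 0.21588327]
```

View pics/s_wrist.png

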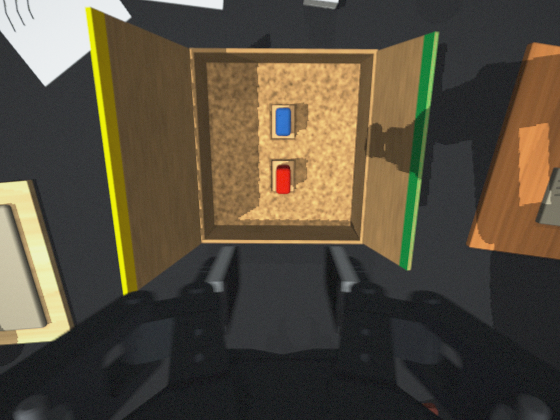

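The red and blue grips sit level and square at (283,178) and (283,122), so the stamp is home. The narrow flap leans out by about 108° and the wide one by about 103°. Next I'll bring the shut fingers outside the narrow flap.

{"op": "step_arm", "data": {
  "steps": [
    [1, 0.02, -0.15, 0, 0, 0, 0],
    [1, 0.04, -0.32, 0, 0, 0, 0],
    [1, 0.06, -0.5, 0, 0, 0, 0],
    [1, 0.08, -0.68, 0, 0, 0, 0],
    [1, 0.085, -0.82, 0, 0, 0, 0],
    [1, 0.085, -0.837, -0.12, 0, 0, 0],
    [1, 0.085, -0.837, -0.3, 0, 0, 0],
    [1, 0.085, -0.837, -0.48, 0, 0, 0],
    [1, 0.085, -0.837, -0.64, 0, 0, 0],
    [1, 0.085, -0.837, -0.725, 0, 0, 0]
  ]
}}

```text
time: 11.28
eef_pos: [0.5454, -0.0374, 0.1313]
tcp_rot: [0.999, -0.043, -0.004, -0.001]
force: [-1.2, 0.5, -0.8]
width: -0.0002
grasp_force: 0.0
```

```bash
cat > arc.py <<'E'
from h import *
def plan(hy,hz,sgn,r,angs,half=.0145):
    C=np.array([.5645,.1265]); ey=np.array([.0872,.9962]); tcp=telemetry.read_state()["eef_pos"]; print(np.round(tcp,4))
    for a in angs:
        t=np.radians(a); y=r*np.cos(t)-.002*np.sin(t)-half; z=hz+r*np.sin(t)+.002*np.cos(t)
        w=C+ey*(hy+sgn*y); print(a,(np.array([w[0]-tcp[0],w[1]-tcp[1],z-tcp[2]])/.2).round(3).tolist())
E
python3 -c "
from arc import *
plan(-.1,.086,1,.055,range(105,-1,-7))"
```

```text
[ 0.5454 -0.0374  0.1313]
105 [0.039, 0.169, 0.036]
98 [0.042, 0.201, 0.044]
91 [0.045, 0.234, 0.048]
84 [0.047, 0.268, 0.048]
77 [0.05, 0.301, 0.044]
70 [0.053, 0.333, 0.035]
63 [0.056, 0.365, 0.023]
56 [0.059, 0.394, 0.007]
49 [0.061, 0.421, -0.013]
42 [0.063, 0.446, -0.035]
35 [0.065, 0.468, -0.061]
28 [0.067, 0.486, -0.089]
21 [0.068, 0.501, -0.119]
14 [0.069, 0.512, -0.15]
7 [0.07, 0.52, -0.183]
0 [0.07, 0.523, -0.217]
```

{"op": "step_arm", "data": {
  "steps": [
    [1, 0.01, 0.08, 0, 0, 0, 0],
    [1, 0.016, 0.14, 0, 0, 0, 0],
    [1, 0.017, 0.17, 0, 0, 0, 0],
    [1, 0.02, 0.2, 0.002, 0, 0, 0],
    [1, 0.022, 0.236, 0.006, 0, 0, 0],
    [1, 0.025, 0.27, 0.006, 0, 0, 0],
    [1, 0.027, 0.303, 0.002, 0, 0, 0],
    [1, 0.03, 0.335, -0.007, 0, 0, 0],
    [1, 0.033, 0.367, -0.019, 0, 0, 0],
    [1, 0.036, 0.396, -0.035, 0, 0, 0]
  ]
}}

```text
time: 12.12
eef_pos: [0.5568, 0.0419, 0.1307]
tcp_rot: [0.999, -0.043, 0.0, 0.0]
force: [-0.1, 0.5, -0.3]
width: 0.0001
grasp_force: 0.0
```

```bash
python3 -c "
from arc import *
plan(-.1,.086,1,.055,range(56,-1,-7)); print(telemetry.read_state()['force'])
im,d,p=snap('side'); save('n1',im)"
```

```text
[0.5568 0.0419 0.1307]
56 [0.001, -0.002, 0.01]
49 [0.004, 0.025, -0.009]
42 [0.006, 0.05, -0.032]
35 [0.008, 0.072, -0.058]
28 [0.01, 0.09, -0.086]
21 [0.011, 0.105, -0.116]
14 [0.012, 0.116, -0.147]
7 [0.012, 0.124, -0.18]
0 [0.013, 0.127, -0.213]
[-0.11140668  0.53846874 -0.25945598]
```

View pics/n1.png

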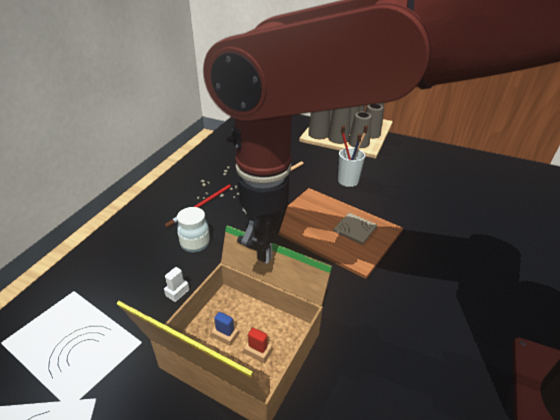

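The side view shows the finger at (263,250) seemingly in front of the green edge, with the flap about where it was. I'll check by numbers.

```bash
cat > flap.py <<'E'
from h import *
def edges(views=("side","top"),show=True):
  for n in views:
    im,d,p=snap(n); C=cloud(d,p); h=cv2.cvtColor(im,cv2.COLOR_RGB2HSV).astype(int); X,Y,Z=C[...,0],C[...,1],C[...,2]
    xc=(X-.5645)*.9962-(Y-.1265)*.0872; yc=(X-.5645)*.0872+(Y-.1265)*.9962
    b=(abs(xc)<.12)&(abs(yc)<.25)&(Z>.07)&(Z<.26)&(h[...,1]>120)&(h[...,2]>40)
    for k,lo,hi in (("green",45,85),("yellow",24,34)):
        m=b&(h[...,0]>lo)&(h[...,0]<hi)
        vv,uu=np.nonzero(m)
        if m.sum()>5: print(n,k,m.sum(),"px",np.median(uu),np.median(vv),"yc",np.percentile(yc[m],[5,50,95]).round(4),"z",np.percentile(Z[m],[5,50,95]).round(4),"xc",np.percentile(xc[m],[5,95]).round(3))
    save("e_"+n,im)
if __name__=="__main__": edges(); s=telemetry.read_state(); print(s["time"],s["eef_pos"],s["force"])
E
python3 flap.py
python3 -c "
from h import *
im,d,p=snap('side'); C=cloud(d,p)
for u,v in ((250,245),(258,245),(263,250),(268,258),(300,275),(290,290),(265,232)): print(u,v,C[v,u].round(3),im[v,u])"
```

```text
side green 395 px 294.0 255.0 yc [-0.1265 -0.1244 -0.122 ] z [0.1518 0.1563 0.1614] xc [-0.102  0.098]
side yellow 691 px 187.0 339.0 yc [0.1277 0.1302 0.132 ] z [0.2094 0.216  0.2176] xc [-0.098  0.093]
top green 32 px 214.5 213.0 yc [-0.1281 -0.1262 -0.1249] z [0.1588 0.1616 0.1639] xc [-0.087  0.039]
top yellow 352 px 86.0 209.5 yc [0.1277 0.1302 0.1338] z [0.2121 0.2163 0.2199] xc [-0.099  0.096]
12.2667 [0.5561615  0.04166242 0.13006701] [ 0.09214167 -0.24633927  0.02009914]
250 245 [0.55  0.102 0.251] [50 49 51]
258 245 [0.547 0.08  0.232] [35 34 30]
263 250 [0.545 0.067 0.211] [44 41 38]
268 258 [0.546 0.048 0.174] [113 116 117]
300 275 [0.496 0.019 0.125] [168 131  90]
290 290 [0.509 0.031 0.091] [173 136  93]
265 232 [0.545 0.06  0.244] [37 34 33]
```

The flap has not moved (edge still at yc -0.124) while the fingers are now inside it, so the first push missed contact. I'll go back over the edge, come down outside again and push slowly, checking the force.

{"op": "step_arm", "data": {
  "steps": [
    [1, 0, 0, 0.15, 0, 0, 0],
    [1, 0, 0, 0.32, 0, 0, 0],
    [1, 0, 0, 0.4, 0, 0, 0],
    [1, -0.01, -0.12, 0.4, 0, 0, 0],
    [1, -0.02, -0.28, 0.4, 0, 0, 0],
    [1, -0.035, -0.4, 0.4, 0, 0, 0],
    [1, -0.035, -0.4, 0.38, 0, 0, 0],
    [1, -0.035, -0.4, 0.25, 0, 0, 0],
    [1, -0.035, -0.4, 0.1, 0, 0, 0],
    [1, -0.035, -0.4, 0.05, 0, 0, 0]
  ]
}}

```text
time: 13.15
eef_pos: [0.547, -0.0384, 0.1365]
tcp_rot: [0.999, -0.043, -0.003, -0.001]
force: [-0.3, 1.4, -1.2]
width: 0.0
grasp_force: 0.0
```

{"op": "step_arm", "data": {
  "steps": [
    [1, 0, 0, 0, 0, 0, 0],
    [1, 0, 0.02, 0, 0, 0, 0],
    [1, 0.002, 0.04, 0, 0, 0, 0],
    [1, 0.004, 0.06, 0, 0, 0, 0],
    [1, 0.006, 0.08, 0, 0, 0, 0],
    [1, 0.007, 0.1, 0, 0, 0, 0],
    [1, 0.009, 0.12, 0, 0, 0, 0],
    [1, 0.01, 0.14, 0, 0, 0, 0],
    [1, 0.012, 0.16, 0, 0, 0, 0],
    [1, 0.014, 0.18, 0, 0, 0, 0]
  ]
}}

```text
time: 13.98
eef_pos: [0.5524, -0.0023, 0.1407]
tcp_rot: [0.999, -0.043, 0.0, -0.0]
force: [0.3, 0.6, 1.1]
width: 0.0003
grasp_force: 0.0
```

```bash
python3 flap.py; python3 - <<'E'
from h import *
a=cv2.imread("pics/e_side.png")[150:330,180:380]; b=cv2.imread("pics/e_top.png")[140:300,70:270]
cv2.imwrite("pics/ab.png",np.hstack([cv2.resize(a,(400,360)),cv2.resize(b,(400,360))]))
E
```

```text
side green 515 px 283.0 251.0 yc [-0.1266 -0.1243 -0.1222] z [0.1518 0.1561 0.161 ] xc [-0.099  0.096]
side yellow 699 px 186.0 339.0 yc [0.1278 0.1301 0.132 ] z [0.2093 0.216  0.2177] xc [-0.098  0.094]
top yellow 352 px 86.0 209.5 yc [0.1277 0.1301 0.1337] z [0.2123 0.2163 0.2196] xc [-0.098  0.096]
14.0833 [ 0.55236409 -0.00211738  0.14064271] [-0.25623349  0.06137048  0.46972793]
```

View pics/ab.png

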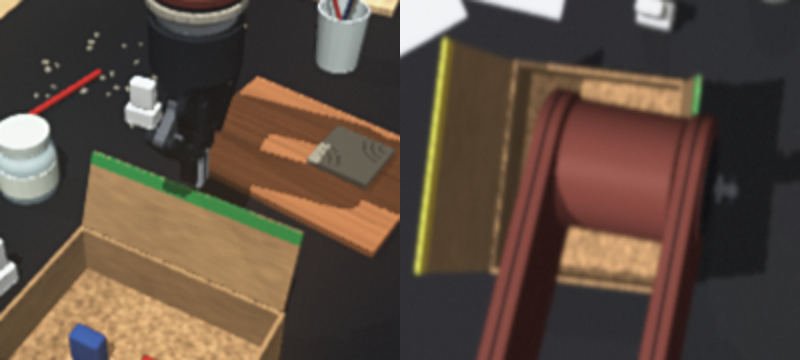

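The crops show the finger at (195,170) just outside the green edge, and the flap still unmoved. No more picture views remain, so I'll go by numbers from here. Continuing slowly.

{"op": "step_arm", "data": {
  "steps": [
    [1, 0, 0.01, 0, 0, 0, 0],
    [1, 0.001, 0.02, 0, 0, 0, 0],
    [1, 0.002, 0.03, 0, 0, 0, 0],
    [1, 0.003, 0.04, 0, 0, 0, 0],
    [1, 0.004, 0.05, 0, 0, 0, 0],
    [1, 0.005, 0.06, 0, 0, 0, 0],
    [1, 0.006, 0.07, 0, 0, 0, 0],
    [1, 0.007, 0.08, 0, 0, 0, 0],
    [1, 0.008, 0.09, 0, 0, 0, 0],
    [1, 0.009, 0.1, 0, 0, 0, 0]
  ]
}}

```text
time: 14.92
eef_pos: [0.5542, 0.0174, 0.1407]
tcp_rot: [0.999, -0.043, 0.0, 0.0]
force: [0.3, 0.7, -0.0]
width: -0.0002
grasp_force: 0.0
```

```bash
python3 flap.py
```

```text
side green 488 px 286.0 252.0 yc [-0.1268 -0.1244 -0.1222] z [0.1516 0.1561 0.1612] xc [-0.1    0.096]
side yellow 698 px 186.5 339.0 yc [0.1278 0.1302 0.1321] z [0.2093 0.2159 0.2177] xc [-0.098  0.093]
top green 22 px 209.0 258.0 yc [-0.1288 -0.1259 -0.1206] z [0.1539 0.161  0.1634] xc [-0.088  0.046]
top yellow 354 px 86.0 209.5 yc [0.1278 0.1301 0.1337] z [0.2123 0.2163 0.2202] xc [-0.098  0.096]
15.0167 [0.5542022  0.01751007 0.14069829] [-0.11448717  0.8101572   0.21791605]
```

```bash
python3 - <<'E'
from h import *
for n in ("side","wrist"):
    im,d,p=snap(n); C=cloud(d,p); X,Y,Z=C[...,0],C[...,1],C[...,2]; h=cv2.cvtColor(im,cv2.COLOR_RGB2HSV).astype(int)
    xc=(X-.5645)*.9962-(Y-.1265)*.0872; yc=(X-.5645)*.0872+(Y-.1265)*.9962
    for z in np.arange(.09,.27,.01):
        o=[]
        for nm,c in (("grey",h[...,1]<70),("brown",(h[...,1]>=70)&(h[...,0]<30)),("green",(h[...,1]>=110)&(h[...,0]>45)&(h[...,0]<85))):
            m=(abs(Z-z)<.005)&(abs(xc)<.06)&(yc<-.02)&(yc>-.22)&c
            o.append((nm,int(m.sum()))+((tuple(np.percentile(yc[m],[5,50,95]).round(3)),tuple(np.percentile(xc[m],[5,95]).round(3))) if m.sum()>3 else ()))
        print(n,z.round(3),o)
E
```

```text
side 0.09 [('grey', 0), ('brown', 268, (np.float64(-0.103), np.float64(-0.101), np.float64(-0.098)), (np.float64(-0.054), np.float64(0.055))), ('green', 0)]
side 0.1 [('grey', 0), ('brown', 286, (np.float64(-0.106), np.float64(-0.104), np.float64(-0.102)), (np.float64(-0.054), np.float64(0.052))), ('green', 0)]
side 0.11 [('grey', 0), ('brown', 308, (np.float64(-0.111), np.float64(-0.108), np.float64(-0.105)), (np.float64(-0.055), np.float64(0.053))), ('green', 0)]
side 0.12 [('grey', 0), ('brown', 312, (np.float64(-0.114), np.float64(-0.111), np.float64(-0.109)), (np.float64(-0.055), np.float64(0.055))), ('green', 0)]
side 0.13 [('grey', 0), ('brown', 313, (np.float64(-0.118), np.float64(-0.115), np.float64(-0.112)), (np.float64(-0.054), np.float64(0.053))), ('green', 0)]
side 0.14 [('grey', 0), ('brown', 310, (np.float64(-0.121), np.float64(-0.119), np.float64(-0.116)), (np.float64(-0.055), np.float64(0.053))), ('green', 0)]
side 0.15 [('grey', 5, (np.float64(-0.124), np.float64(-0.122), np.float64(-0.121)), (np.float64(-0.003), np.float64(0.001))), ('brown', 156, (np.float64(-0.12
[... 5492 characters left out ...]
', 36, (np.float64(-0.154), np.float64(-0.07), np.float64(-0.066)), (np.float64(0.011), np.float64(0.012))), ('green', 0)]
wrist 0.24 [('grey', 9448, (np.float64(-0.154), np.float64(-0.111), np.float64(-0.066)), (np.float64(-0.004), np.float64(0.017))), ('brown', 45, (np.float64(-0.111), np.float64(-0.063), np.float64(-0.059)), (np.float64(0.008), np.float64(0.012))), ('green', 0)]
wrist 0.25 [('grey', 13591, (np.float64(-0.161), np.float64(-0.11), np.float64(-0.058)), (np.float64(-0.0), np.float64(0.017))), ('brown', 2), ('green', 0)]
wrist 0.26 [('grey', 15960, (np.float64(-0.162), np.float64(-0.109), np.float64(-0.057)), (np.float64(0.005), np.float64(0.019))), ('brown', 0), ('green', 0)]
```

Depth shows that the shut fingers really end at z≈0.168 while the reported TCP is at 0.141, so the true tip is about 28 mm above the reported TCP. That explains the miss: they passed just over the edge. I'll go back outside and 28 mm lower.

{"op": "step_arm", "data": {
  "steps": [
    [1, 0, 0, 0.04, 0, 0, 0],
    [1, -0.005, -0.05, 0.04, 0, 0, 0],
    [1, -0.01, -0.13, 0.04, 0, 0, 0],
    [1, -0.017, -0.2, 0.04, 0, 0, 0],
    [1, -0.018, -0.205, 0.02, 0, 0, 0],
    [1, -0.018, -0.205, -0.04, 0, 0, 0],
    [1, -0.018, -0.205, -0.1, 0, 0, 0],
    [1, -0.018, -0.205, -0.139, 0, 0, 0],
    [1, -0.018, -0.205, -0.139, 0, 0, 0],
    [1, -0.018, -0.205, -0.139, 0, 0, 0]
  ]
}}

```text
time: 15.95
eef_pos: [0.5496, -0.0231, 0.1115]
tcp_rot: [0.999, -0.043, -0.001, -0.0]
force: [0.3, 0.1, 0.7]
width: -0.0002
grasp_force: 0.0
```

```bash
python3 -c "
from arc import *
plan(-.1,.086-.028,1,.055,range(105,-1,-7),.0105)"
```

```text
[ 0.5496 -0.0231  0.1115]
105 [0.019, 0.117, -0.004]
98 [0.022, 0.15, 0.004]
91 [0.025, 0.183, 0.007]
84 [0.028, 0.216, 0.007]
77 [0.031, 0.249, 0.003]
70 [0.034, 0.282, -0.006]
63 [0.036, 0.313, -0.018]
56 [0.039, 0.342, -0.034]
49 [0.041, 0.37, -0.053]
42 [0.043, 0.394, -0.076]
35 [0.045, 0.416, -0.101]
28 [0.047, 0.435, -0.129]
21 [0.048, 0.45, -0.159]
14 [0.049, 0.461, -0.191]
7 [0.05, 0.468, -0.224]
0 [0.05, 0.472, -0.257]
```

{"op": "step_arm", "data": {
  "steps": [
    [1, 0.006, 0.04, -0.002, 0, 0, 0],
    [1, 0.012, 0.08, -0.004, 0, 0, 0],
    [1, 0.019, 0.117, -0.004, 0, 0, 0],
    [1, 0.021, 0.134, 0, 0, 0, 0],
    [1, 0.022, 0.15, 0.004, 0, 0, 0],
    [1, 0.025, 0.183, 0.007, 0, 0, 0],
    [1, 0.028, 0.216, 0.007, 0, 0, 0],
    [1, 0.031, 0.249, 0.003, 0, 0, 0],
    [1, 0.034, 0.282, -0.006, 0, 0, 0],
    [1, 0.034, 0.282, -0.006, 0, 0, 0]
  ]
}}

```text
time: 16.78
eef_pos: [0.5572, 0.034, 0.1113]
tcp_rot: [0.999, -0.043, -0.0, -0.0]
force: [0.4, 0.7, -1.2]
width: -0.0001
grasp_force: 0.0
```

```bash
python3 flap.py;  python3 -c "
from arc import *
plan(-.1,.086-.028,1,.055,range(70,-1,-7),.0105)"
```

```text
side green 75 px 262.0 265.0 yc [-0.0758 -0.0742 -0.0721] z [0.1529 0.1566 0.1622] xc [-0.099  0.099]
side yellow 693 px 186.0 339.0 yc [0.1277 0.1302 0.132 ] z [0.2093 0.2159 0.2175] xc [-0.098  0.093]
top yellow 354 px 86.0 209.5 yc [0.1277 0.1301 0.1336] z [0.2121 0.2162 0.2197] xc [-0.098  0.095]
16.8833 [0.55720064 0.03301552 0.11145979] [-0.42683433  0.67445252 -0.24850709]
[0.5572 0.033  0.1115]
70 [-0.004, 0.001, -0.005]
63 [-0.002, 0.033, -0.018]
56 [0.001, 0.062, -0.034]
49 [0.003, 0.089, -0.053]
42 [0.006, 0.114, -0.076]
35 [0.007, 0.136, -0.101]
28 [0.009, 0.154, -0.129]
21 [0.01, 0.169, -0.159]
14 [0.011, 0.18, -0.191]
7 [0.012, 0.188, -0.224]
0 [0.012, 0.191, -0.257]
```

The flap has now folded to about 72°. Continuing along the arc.

{"op": "step_arm", "data": {
  "steps": [
    [1, 0, 0.033, -0.018, 0, 0, 0],
    [1, 0.001, 0.062, -0.034, 0, 0, 0],
    [1, 0.003, 0.089, -0.053, 0, 0, 0],
    [1, 0.006, 0.114, -0.076, 0, 0, 0],
    [1, 0.007, 0.136, -0.101, 0, 0, 0],
    [1, 0.009, 0.154, -0.129, 0, 0, 0],
    [1, 0.01, 0.169, -0.159, 0, 0, 0],
    [1, 0.011, 0.18, -0.191, 0, 0, 0],
    [1, 0.012, 0.188, -0.224, 0, 0, 0],
    [1, 0.012, 0.188, -0.235, 0, 0, 0]
  ]
}}

```text
time: 17.72
eef_pos: [0.5589, 0.0705, 0.0631]
tcp_rot: [0.999, -0.043, -0.001, -0.0]
force: [-0.7, 0.5, 0.7]
width: 0.0002
grasp_force: 0.1
```

```bash
python3 flap.py
```

```text
side green 555 px 252.0 309.0 yc [-0.0316 -0.0267 -0.0222] z [0.0935 0.095  0.0967] xc [-0.099  0.094]
side yellow 700 px 187.0 339.0 yc [0.1278 0.1302 0.1319] z [0.2092 0.216  0.2176] xc [-0.098  0.094]
top green 34 px 179.0 178.5 yc [-0.0286 -0.0255 -0.0231] z [0.0922 0.0959 0.0977] xc [0.079 0.105]
top yellow 350 px 86.0 210.0 yc [0.1277 0.13   0.1338] z [0.2125 0.2164 0.2199] xc [-0.098  0.094]
17.8167 [0.55902284 0.07016778 0.06365657] [-0.43033722 -0.84318299  0.04551229]
```

{"op": "step_arm", "data": {
  "steps": [
    [1, 0, 0, -0.01, 0, 0, 0],
    [1, 0, 0, -0.02, 0, 0, 0],
    [1, 0, 0, -0.025, 0, 0, 0],
    [1, 0, 0, -0.03, 0, 0, 0],
    [1, 0, 0, -0.035, 0, 0, 0],
    [1, 0, 0, -0.038, 0, 0, 0],
    [1, 0, 0, -0.038, 0, 0, 0],
    [1, 0, 0, -0.038, 0, 0, 0],
    [1, 0, 0, -0.038, 0, 0, 0],
    [1, 0, 0, -0.038, 0, 0, 0]
  ]
}}

```text
time: 18.65
eef_pos: [0.5601, 0.0701, 0.0584]
tcp_rot: [0.999, -0.043, 0.0, 0.0]
force: [-4.6, -0.3, 8.0]
width: -0.0001
grasp_force: 3.8
```

```bash
python3 flap.py
```

```text
side green 580 px 251.5 312.0 yc [-0.0309 -0.0264 -0.0219] z [0.0866 0.0882 0.0898] xc [-0.099  0.094]
side yellow 693 px 186.0 339.0 yc [0.1278 0.1301 0.1319] z [0.2094 0.2159 0.2177] xc [-0.098  0.093]
top green 31 px 179.0 179.0 yc [-0.0269 -0.0251 -0.0221] z [0.0845 0.0883 0.0918] xc [0.08  0.104]
top yellow 351 px 86.0 210.0 yc [0.1279 0.1301 0.1338] z [0.2122 0.2163 0.2202] xc [-0.098  0.096]
18.75 [0.56004957 0.07011479 0.05835276] [-3.21384667 -0.45517251  7.59557657]
```

The narrow flap is closed: its edge is at z 0.088, with 8 N of press. Now up and over to the outside of the wide flap.

{"op": "step_arm", "data": {
  "steps": [
    [1, 0, 0, 0.12, 0, 0, 0],
    [1, 0, 0, 0.3, 0, 0, 0],
    [1, 0, 0, 0.48, 0, 0, 0],
    [1, 0, 0, 0.66, 0, 0, 0],
    [1, 0, 0, 0.82, 0, 0, 0],
    [1, 0, 0.02, 0.95, 0, 0, 0],
    [1, 0.01, 0.14, 1, 0, 0, 0],
    [1, 0.025, 0.28, 1, 0, 0, 0],
    [1, 0.04, 0.44, 1, 0, 0, 0],
    [1, 0.055, 0.6, 1, 0, 0, 0]
  ]
}}

```text
time: 19.58
eef_pos: [0.5711, 0.1911, 0.2578]
tcp_rot: [0.999, -0.044, 0.001, -0.0]
force: [1.4, 0.3, -0.6]
width: -0.0001
grasp_force: 0.0
```

{"op": "step_arm", "data": {
  "steps": [
    [1, 0.01, 0.15, 0, 0, 0, 0],
    [1, 0.025, 0.3, 0, 0, 0, 0],
    [1, 0.035, 0.45, 0, 0, 0, 0],
    [1, 0.04, 0.52, 0, 0, 0, 0],
    [1, 0.04, 0.52, -0.03, 0, 0, 0],
    [1, 0.04, 0.52, -0.15, 0, 0, 0],
    [1, 0.04, 0.52, -0.28, 0, 0, 0],
    [1, 0.04, 0.52, -0.4, 0, 0, 0],
    [1, 0.04, 0.52, -0.44, 0, 0, 0],
    [1, 0.04, 0.52, -0.44, 0, 0, 0]
  ]
}}

```text
time: 20.42
eef_pos: [0.5769, 0.2922, 0.1656]
tcp_rot: [0.999, -0.044, -0.003, 0.001]
force: [0.2, -1.0, -0.1]
width: -0.0
grasp_force: 0.0
```

```bash
python3 flap.py;  python3 -c "
from arc import *
plan(.1,.090-.028,-1,.1,range(102,-1,-6),.0105)"
```

```text
side green 578 px 253.5 313.0 yc [-0.0309 -0.0261 -0.0215] z [0.0866 0.0883 0.0899] xc [-0.1    0.096]
side yellow 267 px 219.0 357.0 yc [0.1279 0.1306 0.1323] z [0.2098 0.2158 0.2175] xc [-0.102 -0.016]
top green 255 px 174.0 220.0 yc [-0.0278 -0.0248 -0.0209] z [0.0858 0.0891 0.0927] xc [-0.094  0.089]
top yellow 254 px 84.0 222.5 yc [0.1279 0.1301 0.1334] z [0.2121 0.2162 0.2199] xc [-0.101  0.099]
20.5167 [0.57930606 0.29348884 0.16995636] [-0.50723352 -0.31457209 -0.15800856]
[0.5793 0.2935 0.17  ]
102 [-0.016, -0.171, -0.053]
96 [-0.02, -0.223, -0.044]
90 [-0.025, -0.275, -0.04]
84 [-0.03, -0.327, -0.041]
78 [-0.034, -0.378, -0.049]
72 [-0.038, -0.429, -0.061]
66 [-0.043, -0.478, -0.079]
60 [-0.047, -0.525, -0.102]
54 [-0.051, -0.569, -0.129]
48 [-0.054, -0.61, -0.162]
42 [-0.058, -0.648, -0.198]
36 [-0.061, -0.682, -0.238]
30 [-0.063, -0.711, -0.281]
24 [-0.065, -0.736, -0.327]
18 [-0.067, -0.755, -0.376]
12 [-0.068, -0.77, -0.426]
6 [-0.069, -0.779, -0.478]
0 [-0.069, -0.783, -0.53]
```

{"op": "step_arm", "data": {
  "steps": [
    [1, -0.005, -0.06, -0.045, 0, 0, 0],
    [1, -0.01, -0.12, -0.053, 0, 0, 0],
    [1, -0.016, -0.171, -0.053, 0, 0, 0],
    [1, -0.02, -0.223, -0.044, 0, 0, 0],
    [1, -0.025, -0.275, -0.04, 0, 0, 0],
    [1, -0.03, -0.327, -0.041, 0, 0, 0],
    [1, -0.034, -0.378, -0.049, 0, 0, 0],
    [1, -0.038, -0.429, -0.061, 0, 0, 0],
    [1, -0.043, -0.478, -0.079, 0, 0, 0],
    [1, -0.047, -0.525, -0.102, 0, 0, 0]
  ]
}}

```text
time: 21.35
eef_pos: [0.5694, 0.1882, 0.1486]
tcp_rot: [0.999, -0.043, 0.0, -0.0]
force: [-0.1, 0.5, 0.7]
width: -0.0
grasp_force: 0.2
```

```bash
python3 flap.py;  python3 -c "
from arc import *
plan(.1,.090-.028,-1,.1,range(60,-1,-6),.0105)"
```

```text
side green 105 px 295.0 332.0 yc [-0.0305 -0.0256 -0.021 ] z [0.0866 0.0881 0.0899] xc [-0.107 -0.079]
side yellow 646 px 248.0 309.0 yc [0.0388 0.0417 0.0446] z [0.1938 0.1988 0.2042] xc [-0.102  0.1  ]
top green 270 px 174.0 218.0 yc [-0.0278 -0.0245 -0.0209] z [0.0851 0.089  0.0921] xc [-0.095  0.094]
top yellow 104 px 136.0 189.0 yc [0.0343 0.0366 0.0392] z [0.1996 0.2033 0.2068] xc [-0.074  0.098]
21.45 [0.56848915 0.18742483 0.14723183] [-0.1518969  -0.56683083 -0.49067942]
[0.5685 0.1874 0.1472]
60 [0.007, 0.005, 0.012]
54 [0.003, -0.039, -0.016]
48 [-0.0, -0.08, -0.048]
42 [-0.004, -0.118, -0.084]
36 [-0.007, -0.151, -0.124]
30 [-0.009, -0.181, -0.167]
24 [-0.011, -0.205, -0.214]
18 [-0.013, -0.225, -0.262]
12 [-0.014, -0.239, -0.312]
6 [-0.015, -0.249, -0.364]
0 [-0.015, -0.252, -0.416]
```

The wide flap is at about 61°. Continuing down.

{"op": "step_arm", "data": {
  "steps": [
    [1, 0.003, -0.039, -0.016, 0, 0, 0],
    [1, 0, -0.08, -0.048, 0, 0, 0],
    [1, -0.004, -0.118, -0.084, 0, 0, 0],
    [1, -0.007, -0.151, -0.124, 0, 0, 0],
    [1, -0.009, -0.181, -0.167, 0, 0, 0],
    [1, -0.011, -0.205, -0.214, 0, 0, 0],
    [1, -0.013, -0.225, -0.262, 0, 0, 0],
    [1, -0.014, -0.239, -0.312, 0, 0, 0],
    [1, -0.015, -0.249, -0.364, 0, 0, 0],
    [1, -0.015, -0.25, -0.385, 0, 0, 0]
  ]
}}

```text
time: 22.28
eef_pos: [0.5651, 0.1388, 0.0693]
tcp_rot: [0.999, -0.043, -0.001, 0.0]
force: [-0.6, 0.6, -0.0]
width: 0.0002
grasp_force: 0.2
```

{"op": "step_arm", "data": {
  "steps": [
    [1, 0, 0, -0.01, 0, 0, 0],
    [1, 0, 0, -0.02, 0, 0, 0],
    [1, 0, 0, -0.026, 0, 0, 0],
    [1, 0, 0, -0.03, 0, 0, 0],
    [1, 0, 0, -0.033, 0, 0, 0],
    [1, 0, 0, -0.035, 0, 0, 0],
    [1, 0, 0, -0.035, 0, 0, 0],
    [1, 0, 0, -0.035, 0, 0, 0],
    [1, 0, 0, -0.035, 0, 0, 0],
    [1, 0, 0, -0.035, 0, 0, 0]
  ]
}}

```text
time: 23.12
eef_pos: [0.5665, 0.1392, 0.0649]
tcp_rot: [0.999, -0.043, 0.0, -0.0]
force: [-0.1, 0.5, 0.8]
width: 0.0002
grasp_force: 0.1
```

```bash
python3 flap.py
```

```text
side yellow 507 px 269.0 318.0 yc [-0.0306 -0.0245 -0.019 ] z [0.0936 0.0953 0.0972] xc [-0.103  0.1  ]
top yellow 490 px 172.0 229.0 yc [-0.0298 -0.0241 -0.0168] z [0.09   0.0958 0.1   ] xc [-0.1    0.098]
23.2167 [0.56647385 0.13921786 0.06480967] [0.11827224 0.45015555 0.27887924]
```

The wide flap is at about 0.03 rad, well under the limit. Lifting clear.

{"op": "step_arm", "data": {
  "steps": [
    [1, 0, 0, -0.008, 0, 0, 0],
    [1, 0, 0, -0.008, 0, 0, 0],
    [1, 0, 0, 0.1, 0, 0, 0],
    [1, 0, 0, 0.25, 0, 0, 0],
    [1, 0, 0, 0.4, 0, 0, 0],
    [1, 0, 0, 0.6, 0, 0, 0],
    [1, 0, 0, 0.75, 0, 0, 0],
    [1, 0, 0, 0.8, 0, 0, 0],
    [1, 0, 0, 0.8, 0, 0, 0],
    [1, 0, 0, 0.8, 0, 0, 0]
  ]
}}

```text
time: 24.05
eef_pos: [0.5663, 0.1392, 0.2242]
tcp_rot: [0.999, -0.043, 0.0, -0.0]
force: [-0.9, -0.2, -0.0]
width: 0.0
grasp_force: 0.0
```

```bash
python3 flap.py; python3 -c "
from h import *
im,d,p=snap('wrist'); C=cloud(d,p); m=(abs(C[...,0]-.6)<.08)&(abs(C[...,1]-.12)<.07)&(C[...,2]<.13); print(np.percentile(C[m][:,2],[2,50,98]),telemetry.read_state()['eef_pos'])"
```

```text
side yellow 770 px 251.0 311.0 yc [-0.0308 -0.0247 -0.0189] z [0.091  0.0927 0.0944] xc [-0.1    0.095]
top yellow 600 px 173.0 219.0 yc [-0.0295 -0.0235 -0.0167] z [0.0889 0.0933 0.0967] xc [-0.098  0.096]
24.15 [0.56495701 0.13904828 0.22196233] [-0.37967747 -0.28749075 -0.65265446]
[0.08611394 0.09129153 0.09310767] [0.56488648 0.13902689 0.22179436]
```

Both flaps are level and the robot is clear, so I'm handing in.

```bash
python3 -c "
from h import *
print(workorder.job_done())"
```

```text
the job is handed in; nothing more can be done
None
```

I handed the job in at about 24 s of the 62 s limit: the red stamp was lowered into its well while held and then released, the narrow flap is closed, and the wide flap is closed over it. My last measurements met the limits, but `job_done()` returned no verdict.

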